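# Drop the microplate carrier onto the shaker's locating pins and latch it

## Task

The plate carrier on the orbital shaker has been set down crooked and is riding on top of the two locating pins. With the fingertips, nudge it square against the back stop and sideways until both of its holes drop over the pins and it lies flat on the deck, then push the red-knobbed latch fully round over its front edge. Only push: do not lift or carry anything, and leave the things standing round the shaker alone.

Things in the scene. Friction and masses are not known exactly. Their poses are not given: they have to be found in the camera images.
- shaker: White bench-top orbital shaker, fixed on the worktop. Origin on the worktop (z = 0) under the centre of the seated carrier; x points from the control panel to the back stop, y to the left. Its level dark deck has its top at z = 68 mm, x = -140 to +85 mm, y = -140 to +140 mm; the panel slopes down in front to x = -165 mm. The things beside it are under 65 mm tall.
- back_stop (a point): Middle of the back stop's front face, at its foot: shaker x = +70.5, y = 0, at deck height. The stop is an aluminium angle along y, 240 mm long, 24 mm high above the deck, with a red line at y = 0. Pushed against it, the carrier is square and its holes are within 1.5 mm of the pins front to back.
- pin_round (a point): Foot (on the deck) of the left locating pin, for the carrier's round hole: shaker x = -40, y = +80 mm. A steel pin 10 mm across and 9 mm high, of which the upper 4 mm taper to 4 mm across.
- pin_slot (a point): Foot of the right locating pin, for the carrier's slot: shaker x = -40, y = -80 mm; the same shape as the other.
- carrier: Loose aluminium plate, 140 (x) x 230 (y) x 6 mm, 0.4 to 0.85 kg, a pale 96-well plate fixed on its middle (86 x 128 mm, top 21 mm above the underside). Origin: centre of the underside; x to its back edge, which has a red line at y = 0. Seated, origin and axes agree with the shaker's (68 mm up) to 2 mm and the pins stop it. At the start 15 to 21 mm short of that in x, up to 26 mm off in y, 0.04 rad askew.
- carrier_front (a point): Middle of the carrier's lower front edge, x = -70 mm in its frame. While the carrier rides on the pins this edge is 11 to 17 mm above the deck and the plate slopes down to its back edge on the deck; 2 to 11 N at an edge slide it. Square against the stop, it drops by itself when slid along. Seated, the edges are 0 to 6 mm above the deck.
- hole_round (a point): Centre of the round through hole (13 mm) at the underside of the carrier, at x = -40, y = +80 mm in the carrier's frame.
- hole_slot (a point): Centre of the slot (13 mm in x, 21 mm in y) at the underside of the carrier, at x = -40, y = -80 mm in the carrier's frame.
- carrier_back (a point): Middle of the carrier's lower back edge, at x = +70 mm in its frame; it starts on the deck and should stay on it.
- latch (a joint): Angle of the latch, a flat steel arm swinging level over the deck. At 0 (open) it points 2.1 rad clockwise (from above) of the shaker's +x, towards the panel and right; it grows anticlockwise to a stop at 2.1, where it points along +x, 1.5 mm above the seated carrier's front edge. Starts at 0 to 0.3, stays where left, takes 1 to 2 N at the knob. A carrier riding on the pins blocks it.
- latch_pivot (a point): The latch's upright axis, shaker x = -110, y = -70 mm, at the underside of the arm, 7.5 mm above the deck. The arm is 13 mm wide, 6 mm thick and 55 mm long.
- latch_knob (a point): Centre of the top of the red knob on the latch arm: an upright peg 13 mm across, 47 mm from the axis, standing 19 mm above the arm's top; its top is 32.5 mm above the deck.
- timer: White digital timer, 50 x 62 x 21 mm, standing loose to the left of the shaker; leave it alone. Origin under its middle.
- tape_roll: Roll of white label tape, 72 mm across, 24 mm high, lying loose to the right of the shaker; leave it alone. Origin under its middle.
- specimen_pot: Specimen pot with an orange lid, 63 mm across, 61 mm high, standing loose to the right of the shaker; leave it alone. Origin under its middle.

How it is judged:
By the outcome, as a careful person would: the job done as asked, in the order asked, and still so for the second after the job is handed in, with the robot touching nothing.
It also fails if it takes over 56 s, if anything falls off the work surface, if the arm or the gripper's body presses on something with over 40 N, if the wrist force passes 120 N, or if a joint passes its speed limit or range.

## Robot

A 6-joint arm with a two-finger parallel gripper is mounted at the origin on a cart in front of the work surface, level with it; the furniture and walls round the work are solid. World frame = base frame: x ahead of the robot, y to its left, z up, the work surface at z = 0. Lengths are in mm, angles in rad, forces in N, time in s.
With the tool pointing down it reaches from about 300 to 950 mm from the base axis. Payload 3.1 kg.
Tool frame: the origin (TCP) lies midway between the tips of the shut fingers; the grasp point (between the pads) lies 19 mm behind it; z points along the fingers, y is the direction in which the jaws open and shut (so a half turn about z gives the same grasp; the last joint's range is limited). The gripper opens to 85 mm and grips with 20 to 120 N. Pads are 22 mm wide; open, the fingers measure 114 mm over their backs; the gripper's body (76 mm by 85 mm) begins 54 mm behind the grasp point. The pads swing forward as they close: fully open they stand 13 mm farther back than shut.
Start: joints at [-0.07, 0.308, 1.634, -0, 1.2, -0.07], TCP at [625.006, -0.028, 231.272] pointing down, gripper open.
Joint ranges: [-3.06, 3.06], [-0.79, 1.96], [0.05, 2.63], [-1.19, 4.34], [0.05, 2.64], [-2.94, 2.94]. Speed limits (rad/s): [2.79, 2.79, 3.14, 3.14, 3.14, 3.14].

## Interface

Orientations are given as a unit quaternion [x, y, z, w].
In Python, from plant import ctrl gives the robot as it stands.
- The arm moves only by the shell command python3 -m handwheel 'ROWS'. ROWS is JSON, a list of rows, each a list of 5 numbers: the shift along the tool's x, y, z in m, then the turn about the tool's z in degrees, then the closure, from 0 (fully open) to 1 (shut). A call has 1 to 5 rows; each row is the pose to reach, as a shift and turn from the pose commanded when the call began, along the tool's axes at that moment; what a row does not reach only later rows make up. A row lasts 1/8 s, in which the tool goes at most 62.5 mm and 10.7 degrees, less where a joint would pass 70% of its speed; a pose out of reach is approached as far as the arm can. A call with a gripper value outside its range is refused whole. The fingers move at their own pace and stop on an object; the grip force is fixed at half the most. Time passes only in rows, so rows that repeat a pose let the fingers close. It gives the time, the measured TCP pose, the force and the opening at its end, in the units of the state.
- ctrl.state(): the state, without advancing time (a new reading comes with each control period).
- ctrl.read_camera(name): name is "scene" or "side" or "wrist"; returns a dict with "image" (400x640x3 uint8, red, green, blue), "range_z" (400x640 float32, mm along the optical axis (not along the pixel's ray), 0 where there is no reading), "mtx" (3x3 intrinsics, pixels), "eye" and "orientation" of the camera in the world; the wrist camera has in their place "T_tool_cam" (4x4, takes a point from camera to tool coordinates, whose origin is the TCP and whose axes are the flange's). Camera axes: x right, y down, z forward; pixel columns grow to the right and rows downward; lengths in mm; the calibration is good to about 2 mm. A picture is of the moment at which its call begins: read the wrist's pose just before it.
- ctrl.hand_in(): hands the job in, once; it reports no verdict.
Trained networks look in a picture, given as the dict that the camera call returned (one of the last four; its "shot" number tells which), for a name from the list of things; names that differ only in an ending like _2 or _b are one class to them, and where a whole thing is asked for, a point or a joint stands for the part that bears it (a point fixed in the world has none). Each returns a list of dicts, best first, with "p" (0 to 1); they miss things now and then, are a little off and sometimes report something else, mostly with a low value. They report only what shows in the picture. A call takes as long as a camera call.
- ctrl.find_in(picture, name): "xy" ([column, row] in pixels, amid what is visible of it).
- ctrl.trace(picture, name): "mask" (400x640 bool, what is visible of it) and "xy" ([column, row] in pixels, amid what is visible of it).
- ctrl.spot_point(picture, name): "xy" ([column, row] in pixels: a listed point, or the origin of a listed thing).
The state is a dict: "time": time; "joint_positions": joint angles; "joint_velocities": joint speeds; "joint_torque": joint torques, N m; "eef_pos": TCP position; "eef_rot": TCP orientation; "force": force on the tool from outside, world axes, zero at the start; "torque": the same for the moment, N m; "finger_gap": opening from 0.0 (shut) to 1.0 (fully open).
Only numpy, scipy, OpenCV 4.12 (cv2) and the standard library are available. Lean on these libraries where they do the work, as an engineer would, in place of code of your own. Each camera call takes 0.05 s, during which the arm holds its last target.

## Working session

There is one attempt and no reset: what is moved stays moved. The work goes in short steps, Python scripts to look and compute and a shell command to move; the robot and the scene stay as the last step left them, time stands still between calls to the robot, and variables do not carry over. Pictures are saved under pics/ and viewed, and the job is handed in when it is done.

```bash
ls; mkdir -p pics; cat > h.py <<'E'
import numpy as np, cv2
from scipy.spatial.transform import Rotation as R
from plant import ctrl
def shot(n):
    s=ctrl.state(); p=ctrl.read_camera(n); 
    if n=="wrist":
        T=np.eye(4);T[:3,:3]=R.from_quat(s["eef_rot"]).as_matrix();T[:3,3]=s["eef_pos"]
        p["T"]=T@np.array(p["T_tool_cam"])
    else:
        T=np.eye(4);o=np.array(p["orientation"]);T[:3,:3]=o if o.shape==(3,3) else R.from_quat(o).as_matrix();T[:3,3]=p["eye"];p["T"]=T
    return p
def save(p,f): cv2.imwrite("pics/"+f,cv2.cvtColor(p["image"],cv2.COLOR_RGB2BGR))
def onz(p,xy,z):
    d=p["T"][:3,:3]@np.linalg.inv(p["mtx"])@np.array([xy[0],xy[1],1.]);e=p["T"][:3,3]
    return e+d*(z-e[2])/d[2]
def dep(p,xy):
    u,v=int(round(xy[0])),int(round(xy[1]));w=p["range_z"][max(0,v-1):v+2,max(0,u-1):u+2];w=w[w>0]
    if len(w)==0:return None
    return p["T"][:3,:3]@(np.linalg.inv(p["mtx"])@np.array([xy[0],xy[1],1.])*np.median(w))+p["T"][:3,3]
def proj(p,X):
    c=np.linalg.inv(p["T"])@np.append(X,1);q=np.array(p["mtx"])@c[:3];return q[:2]/q[2]
E
python3 - <<'E'
from h import *
np.set_printoptions(precision=1,suppress=True)
s=ctrl.state();print(s)
for n in ["scene","side","wrist"]:
    p=shot(n);save(p,n+"0.png");print(n,p["T"])
    for t in ["back_stop","pin_round","pin_slot","carrier","carrier_front","hole_round","hole_slot","carrier_back","latch_pivot","latch_knob","shaker","timer","tape_roll","specimen_pot"]:
        r=ctrl.spot_point(p,t)
        for q in r[:1]: print(t,round(q["p"],2),np.array(q["xy"]),dep(p,q["xy"]))
E
```

```text
pics
{'time': 0.0, 'joint_positions': array([-0.1,  0.3,  1.6, -0. ,  1.2, -0.1]), 'joint_velocities': array([-0., -0., -0.,  0.,  0.,  0.]), 'joint_torque': array([  0. , -41.5, -27.7,  -0. ,   0. ,  -0. ]), 'eef_pos': array([624.2,   0. , 230. ]), 'eef_rot': array([ 0.7,  0.7, -0. , -0. ]), 'force': array([ 0.3,  0.5, -0.3]), 'torque': array([ 0. ,  0.1, -0. ]), 'finger_gap': 1.0024271302628247}
scene [[   0.8   -0.3    0.6  -55.3]
 [  -0.7   -0.3    0.7 -634.5]
 [   0.    -0.9   -0.4  519.2]
 [   0.     0.     0.     1. ]]
back_stop 0.9 [343.4 198.9] [633.2  45.8  67.9]
pin_round 0.91 [282.3 203. ] [488.8  92.5  84. ]
pin_slot 0.87 [336.5 225.5] [510.5 -59.2  83.1]
carrier 0.65 [307.7 205.9] [510.2  30.7  93.5]
carrier_front 0.66 [287.8 213.1] [487.7  71.6  67.5]
hole_round 0.96 [277.3 200.5] [489.6 112.1  82.8]
hole_slot 0.83 [327.2 216.8] [524.6 -16.   81. ]
carrier_back 0.92 [329.6 200.4] [568.8  24.8  91. ]
latch_knob 0.62 [321.9 232.4] [487.3 -41.3  67.8]
shaker 0.65 [323.  234.1] [453.5 -81.4  93.6]
tape_roll 0.63 [358.5 288.3] [ 455.1 -178.7   22.2]
specimen_pot 0.75 [400.3
[... 702 characters left out ...]
9 [332.  192.1] [554.5 -28.6  79.9]
wrist [[  1.    0.   -0.  625. ]
 [  0.   -1.   -0.3  68.6]
 [ -0.    0.3  -1.  374.4]
 [  0.    0.    0.    1. ]]
back_stop 0.77 [328.  139.4] [633.2  48.   92.1]
pin_slot 0.26 [310.8 114.8] [617.1  69.7  68.1]
carrier 0.62 [236.2 125. ] [551.4  60.8  95.6]
carrier_front 0.61 [159.5 132.2] [478.   54.1  87.2]
hole_round 0.96 [177.6  31.8] [497.5 141.6  69.1]
hole_slot 0.92 [212.7 209.3] [513.5 -25.8  69.1]
carrier_back 0.63 [311.8 113.8] [618.1  70.6  68.3]
latch_pivot 0.7 [155.8 218.8] [461.1 -31.   84.7]
latch_knob 0.74 [138. 270.] [444.9 -79.1 101.2]
shaker 0.47 [311.8 282.4] [ 616.8 -118.1   58.5]
specimen_pot 0.59 [313.  281.2] [ 618.1 -118.    56.1]
```

View pics/wrist0.png

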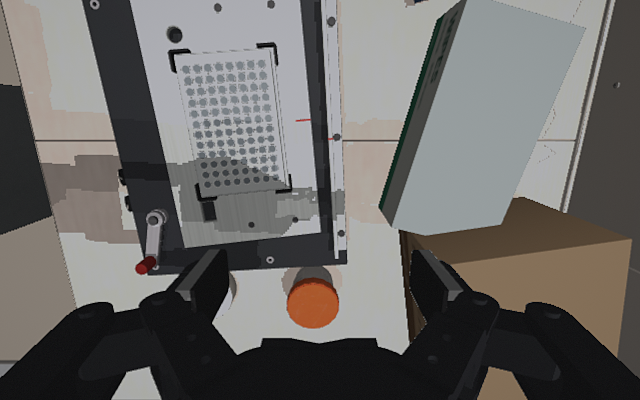

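View pics/side0.png

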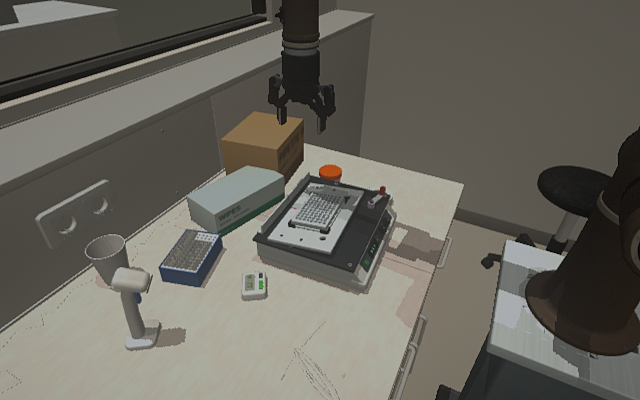

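View pics/scene0.png

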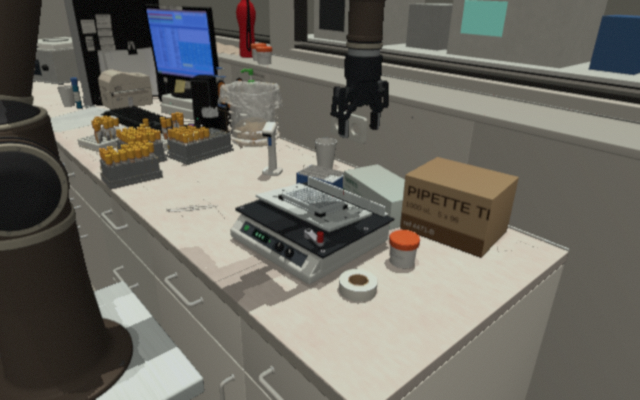

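The wrist view shows it best: the carrier's red mark is near (303,120), the stop's near (334,138), the knob at (147,267), and the deck is yawed slightly. I'll rectify this view at deck height.

```bash
cat >> h.py <<'E'
def rect(p,z,x0,x1,y0,y1,s):
    # output: u = (y1-y)*s , v=(x1-x)*s  (x up, y left)
    W,H=int((y1-y0)*s),int((x1-x0)*s)
    w=np.array([[x0,y0],[x1,y0],[x1,y1],[x0,y1]],float)
    src=np.float32([proj(p,[a,b,z]) for a,b in w]);dst=np.float32([[(y1-b)*s,(x1-a)*s] for a,b in w])
    return cv2.warpPerspective(cv2.cvtColor(p["image"],cv2.COLOR_RGB2BGR),cv2.getPerspectiveTransform(src,dst),(W,H),flags=cv2.INTER_CUBIC)
E
python3 - <<'E'
from h import *
p=shot("wrist");
import pickle;pickle.dump(p,open("w0.pkl","wb"))
r=rect(p,68,380,680,-150,200,2)
for k in range(0,350,50): cv2.putText(r,str(200-k),(k*2,10),0,.35,(0,255,0));cv2.line(r,(k*2,0),(k*2,599),(0,160,0),1)
for k in range(0,300,50): cv2.putText(r,str(680-k),(0,k*2),0,.35,(0,255,0));cv2.line(r,(0,k*2),(699,k*2),(0,160,0),1)
cv2.imwrite("pics/r0.png",r)
E
```

```text
(no output)
```

View pics/r0.png

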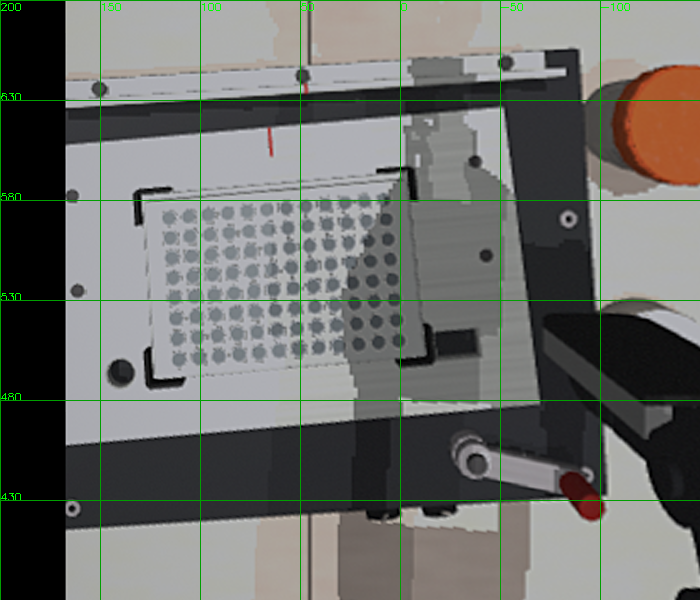

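```bash
python3 -m handwheel '[[0.02,-0.06,0,-3.8,1],[0.04,-0.12,0,-3.8,1],[0.06,-0.183,0.03,-3.8,1],[0.06,-0.183,0.06,-3.8,1],[0.06,-0.183,0.06,-3.8,1]]'
python3 - <<'E'
from h import *
import pickle
np.set_printoptions(precision=1,suppress=True)
s=ctrl.state();print(s["eef_pos"],R.from_quat(s["eef_rot"]).as_matrix(),s["finger_gap"],s["force"])
for n in ["wrist","side"]:
    p=shot(n);save(p,n+"1.png");pickle.dump(p,open(n+"1.pkl","wb"))
    for t in ["back_stop","pin_round","carrier_front","hole_round","hole_slot","carrier_back","latch_pivot","latch_knob"]:
        r=ctrl.spot_point(p,t)
        for q in r[:1]: print(t,round(q["p"],2),np.array(q["xy"]),dep(p,q["xy"]))
E
```

```text
time: 2.92
eef_pos: [438.7, 60.2, 169.2]
eef_rot: [0.683, 0.73, -0.002, -0.002]
force: [0.7, 0.0, -0.2]
finger_gap: -0.001
[438.7  60.2 169.2] [[-0.1  1.  -0. ]
 [ 1.   0.1 -0. ]
 [ 0.  -0.  -1. ]] -0.0014728944473464199 [ 0.7  0.  -0.2]
back_stop 0.98 [545.9 230.3] [632.1  48.4  68.9]
hole_round 0.57 [409.7 110.1] [502.6 137.7  68.3]
carrier_back 0.62 [529.8 207.8] [608.8  68.7  75.3]
back_stop 0.89 [286.2 201.6] [630.4  59.3  81.6]
pin_round 0.7 [290.3 206.8] [620.2  58.5  69.7]
carrier_front 0.63 [347.2 223.1] [479.1  52.2  70.9]
hole_round 0.82 [319.3 242.6] [497.6 153.3  86.5]
hole_slot 0.63 [346.4 197.4] [508.6  -8.   92.8]
carrier_back 0.85 [287.3 208. ] [624.6  64.8  68.8]
latch_pivot 0.84 [373.9 201. ] [451.2 -38.7  82.6]
latch_knob 0.46 [384.7 188.8] [440.7 -81.2  95.1]
```

View pics/wrist1.png

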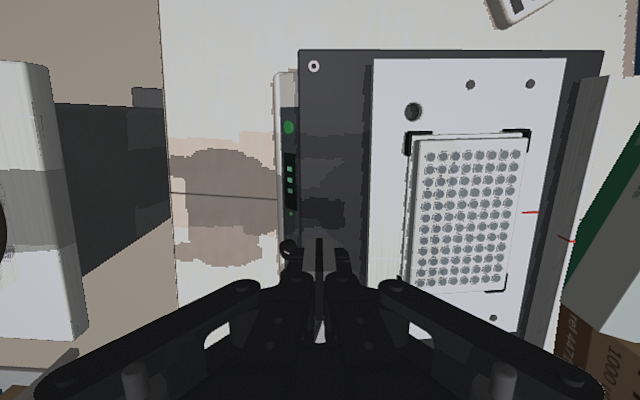

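View pics/side1.png

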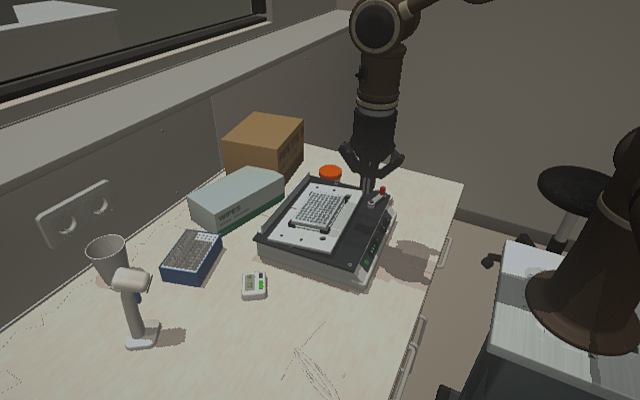

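```bash
python3 - <<'E'
from h import *
import pickle
np.set_printoptions(precision=1,suppress=True)
p=pickle.load(open("wrist1.pkl","rb"))
im=cv2.cvtColor(p["image"],cv2.COLOR_RGB2BGR)
cv2.imwrite("pics/z1.png",cv2.resize(im[40:260,270:620],None,fx=2.28,fy=2.28,interpolation=cv2.INTER_CUBIC))
for n,xy,z in [("deckLF",(299,50),68),("deckLB",(604,51),68),("stopred foot",(561,236),68),("cLF",(373,58),88),("cLB",(567,60),74),("cred",(539,212),74)]:
    print(n,onz(p,xy,z),dep(p,xy))
for u in range(375,560,30): print(u,[dep(p,(u,v)) for v in (70,)])
for v in range(70,220,40): print(v,dep(p,(378,v)),dep(p,(550-v//20,v)))
E
```

```text
deckLF [415.8 174.   68. ] [415.8 174.   68. ]
deckLB [637.6 188.1  68. ] [692.7 204.3   1.6]
stopred foot [647.1  43.9  68. ] [632.6  49.7  84.7]
cLF [467.5 168.7  88. ] [470.2 172.1  69.1]
cLB [608.2 179.2  74. ] [612.2 180.3  68.5]
cred [618.1  65.4  74. ] [622.4  63.9  68.4]
375 [array([469.8, 161.4,  87.4])]
405 [array([490.6, 163. ,  85.9])]
435 [array([511.9, 164.8,  83.7])]
465 [array([533.6, 166.5,  81.5])]
495 [array([555.6, 168.3,  79.4])]
525 [array([578. , 170.1,  77.2])]
555 [array([600.6, 171.8,  75.3])]
70 [471.8 161.5  87.6] [594.8 171.4  75.4]
110 [475.  135.5  87.5] [600.7 144.2  75.5]
150 [478.4 107.6  87.3] [607.2 115.1  75.2]
190 [482.1  77.6  86.9] [614.9  83.7  74. ]
```

View pics/z1.png

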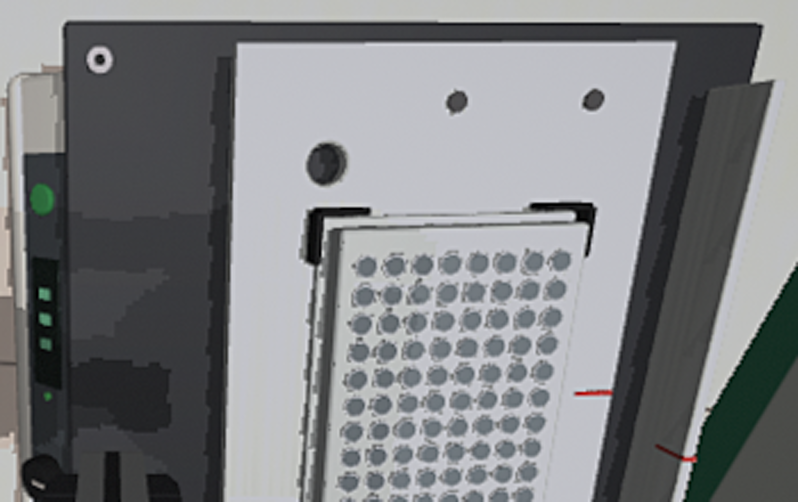

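```bash
python3 -m handwheel '[[0,0,0.05,0,1],[0,0,0.092,0,1],[0,0.005,0.092,0,1],[0,0.015,0.092,0,1]]'; python3 -m handwheel '[[0,0.003,0,0,1],[0,0.006,0,0,1],[0,0.009,0,0,1],[0,0.009,0,0,1]]'
```

```text
time: 4.32
eef_pos: [458.4, 61.0, 80.3]
eef_rot: [0.683, 0.73, 0.001, 0.001]
force: [1.2, -0.4, 0.9]
finger_gap: -0.003
time: 4.82
eef_pos: [466.3, 61.6, 79.9]
eef_rot: [0.683, 0.73, 0.0, 0.0]
force: [-0.8, 0.8, 3.2]
finger_gap: 0.0
```

```bash
python3 -m handwheel '[[0,-0.004,0.002,0,1],[0,-0.004,0.004,0,1],[0,0.002,0.004,0,1],[0,0.005,0.004,0,1]]'; python3 -m handwheel '[[0,0.003,0,0,1],[0,0.006,0,0,1],[0,0.006,0,0,1]]'; python3 -m handwheel '[[0,0.003,0,0,1],[0,0.006,0,0,1],[0,0.006,0,0,1]]'
```

```text
time: 5.32
eef_pos: [470.1, 61.9, 74.6]
eef_rot: [0.683, 0.73, -0.001, -0.001]
force: [-2.6, -0.5, -1.5]
finger_gap: -0.003
time: 5.7
eef_pos: [477.4, 62.3, 75.3]
eef_rot: [0.683, 0.73, 0.0, 0.0]
force: [-0.7, -1.2, -0.2]
finger_gap: 0.005
time: 6.08
eef_pos: [479.8, 63.0, 74.8]
eef_rot: [0.683, 0.73, -0.002, -0.003]
force: [-7.5, 1.2, 5.1]
finger_gap: -0.0
```

```bash
cat > look.py <<'E'
from h import *
import pickle,sys
np.set_printoptions(precision=1,suppress=True)
p=shot("wrist");k=sys.argv[1];save(p,"w"+k+".png");pickle.dump(p,open("wl.pkl","wb"))
print(ctrl.state()["eef_pos"],ctrl.state()["force"],ctrl.state()["time"])
E
python3 look.py 2
```

```text
[479.8  63.   74.8] [-8.2  1.   3.9] 6.125
```

View pics/w2.png

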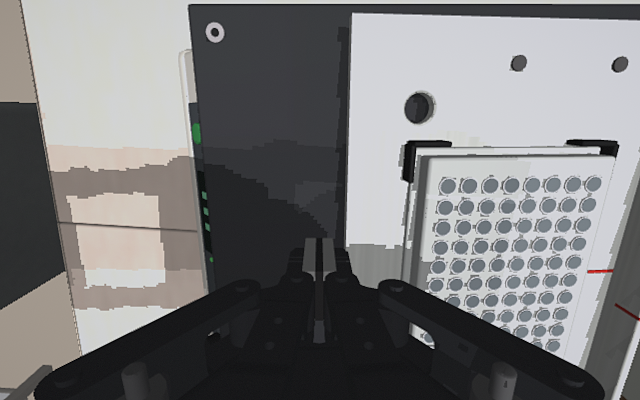

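Fingers are at the front edge with about 8 N of contact, and the carrier's red mark (600,270) still has a gap to the stop. I'll keep pushing.

```bash
python3 -m handwheel '[[0,0.002,0,0,1],[0,0.004,0,0,1],[0,0.006,0,0,1],[0,0.006,0,0,1]]'; python3 -m handwheel '[[0,0.002,0,0,1],[0,0.004,0,0,1],[0,0.004,0,0,1]]'
```

```text
time: 6.62
eef_pos: [480.2, 63.2, 74.3]
eef_rot: [0.683, 0.73, -0.007, -0.007]
force: [-19.3, 0.7, 16.2]
finger_gap: -0.001
time: 7.0
eef_pos: [480.3, 63.2, 74.0]
eef_rot: [0.683, 0.73, -0.01, -0.01]
force: [-26.7, -0.5, 23.1]
finger_gap: -0.0
```

```bash
python3 look.py 3
```

```text
[480.3  63.2  74. ] [-26.5  -1.2  24. ] 7.05
```

View pics/w3.png

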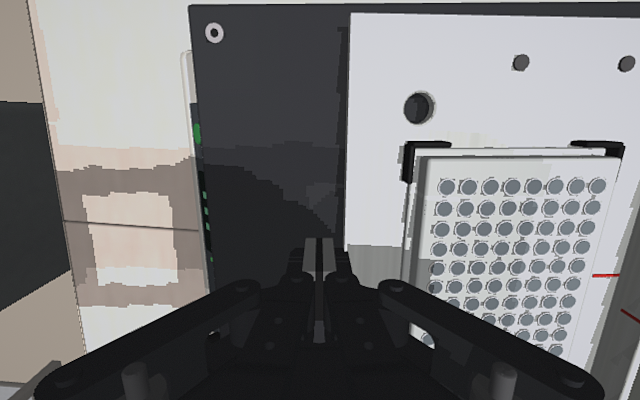

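```bash
python3 - <<'E'
from h import *
import pickle
np.set_printoptions(precision=1,suppress=True)
for f,pts in [("wrist1.pkl",[(373,58),(409.7,110.5),(539,212)]),("wl.pkl",[(351,13),(418,107),(619,274)])]:
    p=pickle.load(open(f,"rb"))
    for xy,z in zip(pts,(88,85,74)): print(f,xy,onz(p,xy,z))
    m=p["range_z"];
    for v in (20,100,200): print(v,[dep(p,(u,v)) for u in (355,375,395,440,520)])
p=pickle.load(open("wl.pkl","rb"))
im=cv2.cvtColor(p["image"],cv2.COLOR_RGB2BGR)
cv2.imwrite("pics/z3.png",np.hstack([cv2.resize(im[200:330,240:440],None,fx=3.8,fy=3.8,interpolation=cv2.INTER_CUBIC)]))
cv2.imwrite("pics/z3b.png",np.hstack([cv2.resize(im[0:400,470:640],None,fx=1.5*3,fy=1.5,interpolation=cv2.INTER_CUBIC)]))
E
```

```text
wrist1.pkl (373, 58) [467.5 168.7  88. ]
wrist1.pkl (409.7, 110.5) [498.  136.8  85. ]
wrist1.pkl (539, 212) [618.1  65.4  74. ]
20 [array([460.1, 214.7,   1. ]), array([478.5, 216.3,  -0.3]), array([496.4, 217.2,   0.8]), array([537.1, 219.7,   1.2]), array([601.6, 220.3,  15. ])]
100 [array([460.1, 142.1,  68.6]), array([472.1, 142. ,  87.5]), array([486.3, 143. ,  86.5]), array([518.8, 145.4,  83.7]), array([579.4, 149.8,  77.3])]
200 [array([468. ,  63.5,  68.3]), array([480.7,  69.7,  87.3]), array([496.3,  70.4,  85.9]), array([526. ,  75.6,  97.2]), array([598.6,  74.9,  76.4])]
wl.pkl (351, 13) [485.6 169.6  88. ]
wl.pkl (418, 107) [516.5 138.   85. ]
wl.pkl (619, 274) [632.8  65.   74. ]
20 [array([487.5, 168.3,  84.7]), array([495.3, 168.9,  84. ]), array([503. , 169.4,  83.9]), array([520.8, 170.9,  82.1]), array([552.7, 173.5,  79.8])]
100 [array([490.4, 139. ,  85. ]), array([498.7, 139.6,  84.2]), array([507.1, 140.2,  83.4]), array([526. , 141.5,  82.1]), array([559.9, 143.9,  79.9])]
200 [array([494.7,  96.5,  84.9]), array([503.7,  97.1,  84.5]), array([512.8,  97.6,  83.7]), array([527.7, 102.2,  96.6]), array([561. , 104.1,  94.1])]
```

View pics/z3.png

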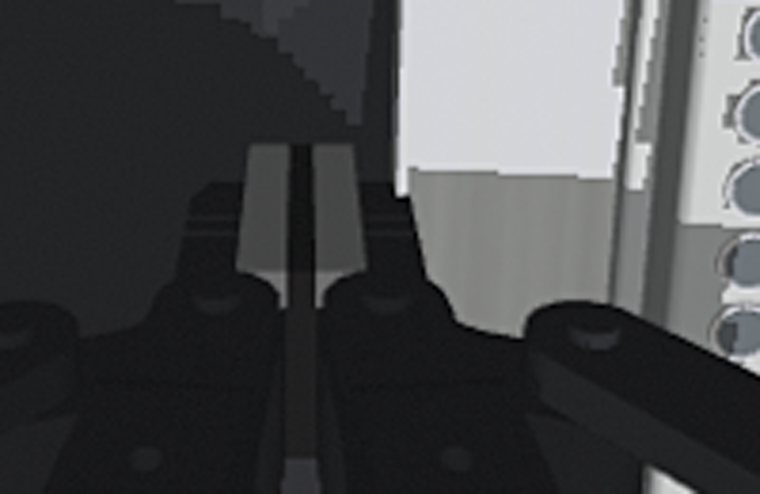

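View pics/z3b.png

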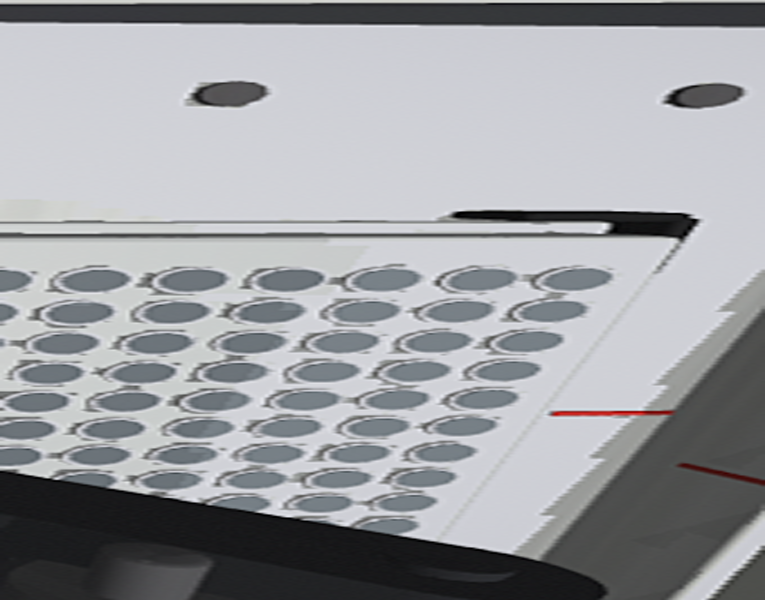

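The carrier moved about 18 mm and now lies against the stop. Front to back its hole agrees with the pin to about 1 mm, and it needs roughly 17 mm to the right. I'll back off and go round to its left edge.

```bash
python3 -m handwheel '[[0,-0.01,0,0,1],[0,-0.03,0,0,1],[0,-0.03,-0.06,0,1],[0.05,-0.01,-0.06,0,1],[0.1,0.03,-0.06,0,1]]';python3 -m handwheel '[[0.035,0.036,0,0,1],[0.035,0.036,0,0,1]]'; python3 look.py 4
```

```text
time: 7.68
eef_pos: [517.8, 164.9, 137.8]
eef_rot: [0.684, 0.73, 0.003, 0.002]
force: [1.2, -0.0, -0.0]
finger_gap: 0.001
time: 7.92
eef_pos: [553.1, 204.3, 136.6]
eef_rot: [0.682, 0.731, 0.003, 0.002]
force: [0.2, 0.4, -0.0]
finger_gap: 0.002
[550.8 202.5 135.8] [-0.7 -0.2 -0.3] 7.975
```

View pics/w4.png

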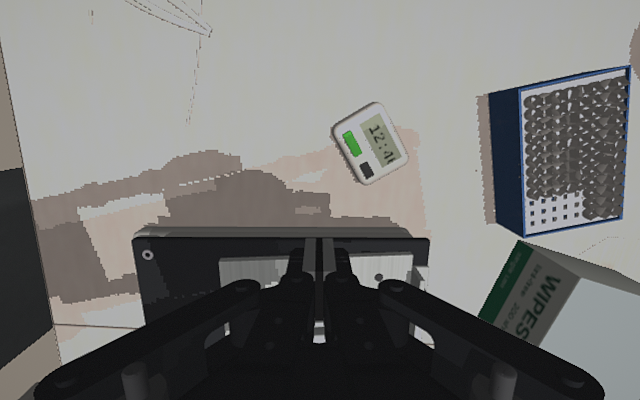

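```bash
python3 -m handwheel '[[0,0,0.04,0,1],[0,0,0.064,0,1],[-0.006,0,0.064,0,1],[-0.012,0,0.064,0,1],[-0.012,0,0.064,0,1]]';python3 -m handwheel '[[-0.002,0,0,0,1],[-0.004,0,0,0,1],[-0.006,0,0,0,1],[-0.006,0,0,0,1]]';python3 -m handwheel '[[-0.002,0,0,0,1],[-0.004,0,0,0,1],[-0.005,0,0,0,1],[-0.005,0,0,0,1]]'
```

```text
time: 8.6
eef_pos: [551.1, 188.6, 73.0]
eef_rot: [0.684, 0.73, 0.001, 0.001]
force: [0.6, -0.5, 0.4]
finger_gap: -0.002
time: 9.1
eef_pos: [550.7, 184.0, 71.9]
eef_rot: [0.683, 0.73, 0.001, 0.0]
force: [0.2, 4.1, 3.2]
finger_gap: 0.003
time: 9.6
eef_pos: [550.7, 178.0, 71.3]
eef_rot: [0.683, 0.73, 0.0, 0.0]
force: [0.9, 3.7, 2.8]
finger_gap: -0.001
```

```bash
python3 -m handwheel '[[-0.002,0,0,0,1],[-0.004,0,0,0,1],[-0.005,0,0,0,1],[-0.005,0,0,0,1]]';python3 -m handwheel '[[-0.001,0,0,0,1],[-0.002,0,0,0,1],[-0.002,0,0,0,1]]';python3 -m handwheel '[[-0.001,0,0,0,1],[-0.002,0,0,0,1],[-0.002,0,0,0,1]]'; python3 look.py 5; python3 - <<'E'
from h import *
p=shot("side");save(p,"s5.png");p=shot("scene");save(p,"c5.png")
a=cv2.imread("pics/s5.png")[150:310,220:420];b=cv2.imread("pics/c5.png")[150:290,220:420]
cv2.imwrite("pics/z5.png",np.vstack([cv2.resize(a[10:130],None,fx=3.5,fy=2.5*1.0),cv2.resize(b[:120],None,fx=3.5,fy=2.5)]))
E
```

```text
time: 10.1
eef_pos: [550.0, 172.2, 70.6]
eef_rot: [0.683, 0.73, -0.001, -0.0]
force: [-1.0, 0.9, -0.4]
finger_gap: -0.0
time: 10.48
eef_pos: [550.9, 171.2, 71.2]
eef_rot: [0.683, 0.73, -0.0, -0.0]
force: [0.9, -0.0, -0.7]
finger_gap: 0.004
time: 10.85
eef_pos: [551.2, 169.8, 71.5]
eef_rot: [0.683, 0.73, 0.0, -0.0]
force: [-0.5, 3.5, 0.3]
finger_gap: -0.002
[551.2 169.7  71.5] [-0.2  3.2  0.9] 10.9
```

View pics/z5.png

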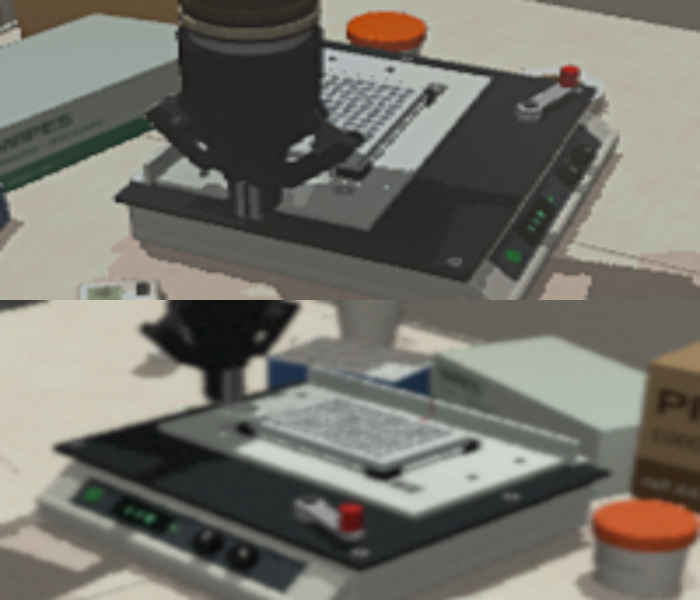

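View pics/w5.png

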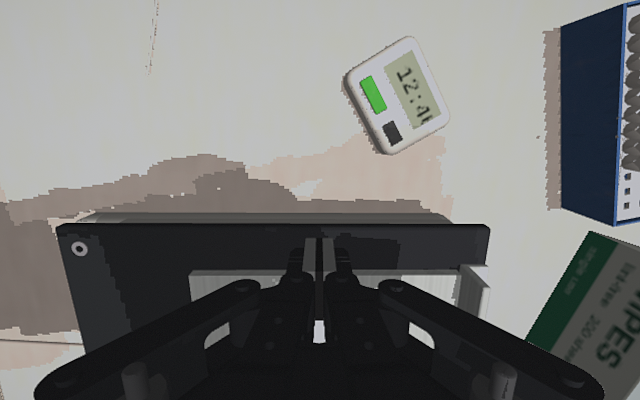

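```bash
python3 - <<'E'
from h import *
import pickle
np.set_printoptions(precision=1,suppress=True)
p=pickle.load(open("wl.pkl","rb"))
for u in (195,205,230,250,380,420,450): print(u,dep(p,(u,277)),dep(p,(u,255)))
for n in ("side","scene"):
    p=shot(n)
    for t in ("carrier_front","hole_slot","hole_round"):
        for q in ctrl.spot_point(p,t)[:1]: print(n,t,round(q["p"],2),q["xy"],dep(p,q["xy"]))
    # depth in carrier region: fit plane of front strip
E
```

```text
195 [488.5 154.6  74.6] [486.6 164.   68.7]
205 [493.5 154.7  74.3] [491.7 164.2  68.4]
230 [506.5 155.9  74.9] [504.8 165.1  68.5]
250 [516.7 156.6  74.8] [515.4 166.1  69. ]
380 [583.2 161.   74.7] [583.3 170.4  68.6]
420 [603.8 162.2  74.5] [604.2 171.8  68.6]
450 [619.1 163.3  74.5] [620.1 172.6  68. ]
side carrier_front 0.57 [344.3, 219.7] [489.8  43.8  70.5]
side hole_slot 0.96 [343.9, 197.8] [520.5 -23.1  78.1]
side hole_round 0.94 [315.5, 239.2] [515.2 135.1  73.9]
scene carrier_front 0.71 [298.8, 218.9] [489.8  35.9  66.8]
scene hole_slot 0.88 [332.4, 226.2] [516.3 -41.3  72. ]
scene hole_round 0.94 [284.1, 206.8] [493.7  92.7  73. ]
```

The left side reads flat at z≈74.5 (deck 68 + 6). I'll retreat and check the right side from above before the latch.

```bash
python3 -m handwheel '[[0.015,0,0,0,1],[0.015,0,-0.05,0,1],[0.015,0,-0.11,0,1],[-0.04,-0.02,-0.13,0,1],[-0.09,-0.04,-0.13,0,1]]'; python3 -m handwheel '[[-0.055,-0.02,0,0,1],[-0.11,-0.02,0,0,1],[-0.165,-0.02,0,0,1],[-0.21,-0.02,0,0,1],[-0.21,-0.02,0,0,1]]'; python3 look.py 6;python3 - <<'E'
from h import *
import pickle
np.set_printoptions(precision=1,suppress=True)
p=pickle.load(open("wl.pkl","rb"))
q=ctrl.read_camera("side") if 0 else None
O=np.array([562.5,43]);c,s=np.cos(.065),np.sin(.065);Rm=np.array([[c,-s],[s,c]])
# carrier top heights via depth at shaker points
for xy in [(-62,100),(-62,50),(-62,0),(-62,-50),(-62,-100),(62,-100),(62,-50),(62,50),(0,-100),(-20,-100)]:
    w=O+Rm@np.array(xy); u=proj(p,[w[0],w[1],74]); 
    if 0<=u[0]<640 and 0<=u[1]<400:
        d=dep(p,u);print(xy,u,None if d is None else d[2])
E
```

```text
time: 12.02
eef_pos: [518.6, 76.0, 204.1]
eef_rot: [0.682, 0.731, 0.001, 0.003]
force: [1.4, -1.8, -0.8]
finger_gap: -0.001
time: 12.65
eef_pos: [510.9, -137.0, 201.1]
eef_rot: [0.685, 0.729, -0.001, 0.0]
force: [-0.1, 1.3, -0.3]
finger_gap: 0.001
[ 510.6 -135.2  200.9] [ 0.4  1.  -0.5] 12.7
(-62, -50) [320.1  41.2] 74.32831843566493
(-62, -100) [320.2 106.4] 74.92027022990726
(62, -100) [466.6 106.1] 74.67910083389239
(62, -50) [474.7  40.8] 74.54451700954957
(0, -100) [393.4 106.2] 75.13052404058254
(-20, -100) [369.8 106.3] 74.73680984623661
```

View pics/w6.png

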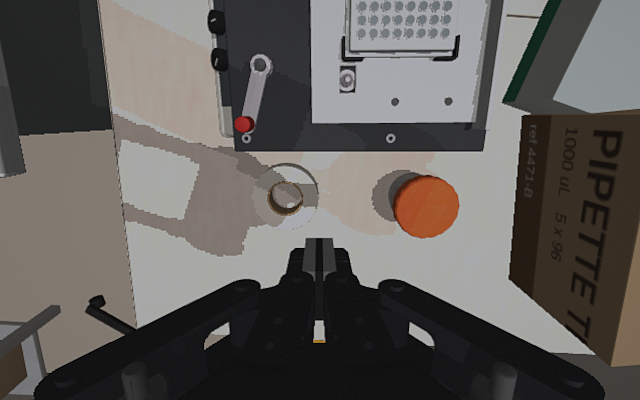

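The carrier is seated flat at 74.5 everywhere and the slot pin shows through at (347,80). Next is the latch: the knob is at (244,124).

```bash
python3 - <<'E'
from h import *
import pickle
np.set_printoptions(precision=1,suppress=True)
p=pickle.load(open("wl.pkl","rb"));s=ctrl.state()
O=np.array([562.5,43]);c,sn=np.cos(.065),np.sin(.065);Rm=np.array([[c,-sn],[sn,c]])
sh=lambda w:Rm.T@(np.array(w)[:2]-O)
for n,xy,z in [("knob",(244,124),100.5),("piv",(261,64),82),("pinslot",(347,80),77)]: print(n,sh(onz(p,xy,z)),dep(p,xy))
print("tcp",sh(s["eef_pos"]),s["eef_pos"])
E
```

```text
knob [-121.3 -113.6] [448.9 -78.3 100.5]
piv [-109.  -68.] [458.9 -32.4  85.9]
pinslot [-40.  -79.5] [527.7 -38.9  77.4]
tcp [ -63.3 -174.4] [ 510.6 -135.2  200.9]
```

```bash
python3 -m handwheel '[[0.034,-0.046,0.03,0,1],[0.066,-0.092,0.05,0,1],[0.066,-0.092,0.05,0,1],[0.066,-0.092,0.1,0,1],[0.066,-0.092,0.115,0,1]]'; python3 -m handwheel '[[0,0.005,0,0,1],[0,0.01,0,0,1],[0,0.015,0,0,1],[0,0.02,0,0,1],[0,0.02,0,0,1]]'; python3 -m handwheel '[[0,0.005,0,0,1],[0,0.01,0,0,1],[0,0.015,0,0,1],[0,0.02,0,0,1],[0,0.02,0,0,1]]'; python3 look.py 7
```

```text
time: 13.32
eef_pos: [413.2, -72.9, 84.5]
eef_rot: [0.683, 0.731, -0.001, -0.002]
force: [-0.6, -0.1, -0.3]
finger_gap: 0.004
time: 13.95
eef_pos: [436.0, -73.2, 86.8]
eef_rot: [0.683, 0.73, 0.001, 0.001]
force: [-0.4, -0.6, 0.9]
finger_gap: 0.003
time: 14.58
eef_pos: [455.6, -71.6, 86.3]
eef_rot: [0.683, 0.73, 0.0, 0.0]
force: [-0.4, 0.8, 0.8]
finger_gap: -0.0
[455.5 -71.7  86.4] [ 0.4 -1.  -0.2] 14.625
```

View pics/w7.png

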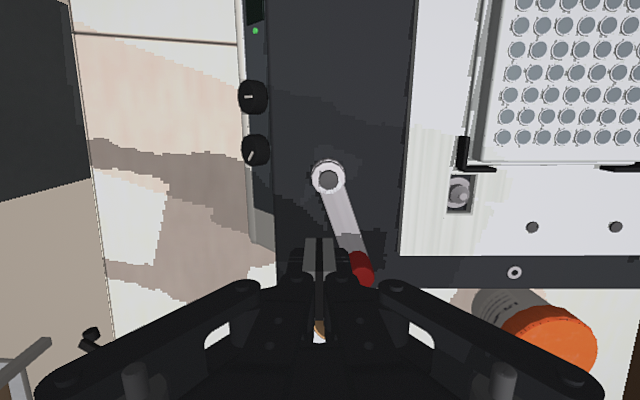

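The latch is turning, with the knob at (362,268) ahead of the finger. I'll continue.

```bash
python3 -m handwheel '[[0,0.005,0,0,1],[0.001,0.01,0,0,1],[0.003,0.016,0,0,1],[0.006,0.022,0,0,1],[0.006,0.022,0,0,1]]'; python3 look.py 8
```

```text
time: 15.25
eef_pos: [475.7, -63.4, 85.7]
eef_rot: [0.683, 0.73, -0.0, -0.001]
force: [-3.3, 1.9, -0.4]
finger_gap: 0.004
[475.8 -63.6  85.7] [-3.1  2.3 -0.4] 15.3
```

View pics/w8.png

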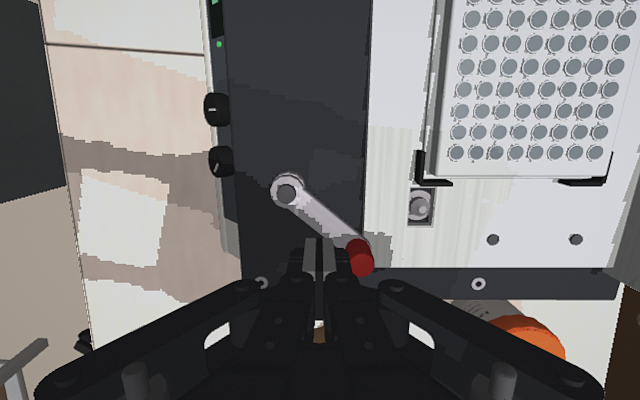

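```bash
python3 -m handwheel '[[0,-0.008,0,0,1],[0,-0.008,-0.045,0,1],[-0.034,0.026,-0.045,0,1],[-0.034,0.026,-0.045,0,1],[-0.034,0.026,0,0,1]]'; python3 -m handwheel '[[0,0,0,0,1],[0.005,0,0,0,1],[0.01,0,0,0,1],[0.015,0,0,0,1],[0.02,0,0,0,1]]'; python3 -m handwheel '[[0.005,0.001,0,0,1],[0.01,0.002,0,0,1],[0.015,0.002,0,0,1],[0.015,0.002,0,0,1]]'; python3 look.py 9
```

```text
time: 15.92
eef_pos: [509.7, -98.4, 89.9]
eef_rot: [0.684, 0.73, 0.003, 0.006]
force: [0.3, -0.1, -0.4]
finger_gap: 0.001
time: 16.55
eef_pos: [504.3, -76.5, 87.2]
eef_rot: [0.683, 0.73, 0.0, 0.002]
force: [3.6, -3.6, 0.7]
finger_gap: -0.004
time: 17.05
eef_pos: [503.8, -60.8, 86.2]
eef_rot: [0.683, 0.73, -0.0, -0.001]
force: [0.3, -1.3, -0.4]
finger_gap: -0.001
[503.5 -60.8  86.1] [-0.1 -1.  -0.1] 17.1
```

View pics/w9.png

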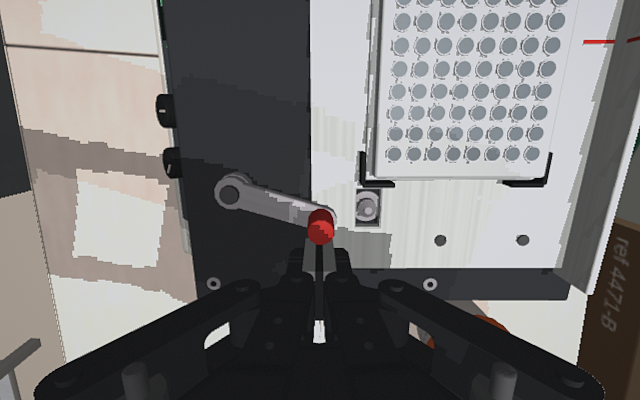

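```bash
python3 -m handwheel '[[0.004,0,0,0,1],[0.008,0,0,0,1],[0.011,0,0,0,1],[0.011,0,0,0,1]]';  python3 -m handwheel '[[0.001,0,0,0,1],[0.002,0,0,0,1],[0.002,0,0,0,1]]';python3 -m handwheel '[[0.001,0,0,0,1],[0.002,0,0,0,1],[0.002,0,0,0,1]]'; python3 look.py 10
```

```text
time: 17.6
eef_pos: [502.9, -49.8, 86.1]
eef_rot: [0.683, 0.73, -0.0, -0.001]
force: [-0.1, -0.3, 0.6]
finger_gap: 0.001
time: 17.98
eef_pos: [503.0, -48.3, 86.1]
eef_rot: [0.683, 0.73, -0.0, -0.0]
force: [-0.7, -0.0, -0.2]
finger_gap: -0.004
time: 18.35
eef_pos: [503.1, -47.2, 86.2]
eef_rot: [0.683, 0.73, -0.001, 0.0]
force: [0.4, -5.3, -1.7]
finger_gap: 0.001
[503.1 -47.2  86.1] [-0.3 -4.9 -0.6] 18.4
```

View pics/w10.png

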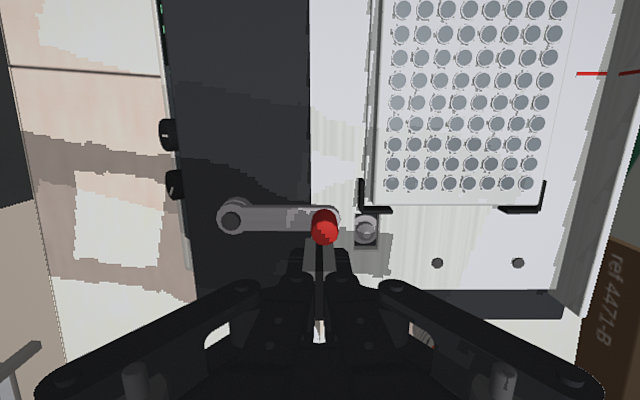

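```bash
python3 -m handwheel '[[0.002,0,0,0,1],[0.004,0,0,0,1],[0.004,0,0,0,1]]'; python3 -m handwheel '[[-0.01,0,0,0,1],[-0.025,0,0,0,1],[-0.03,0,-0.05,0,1],[-0.06,0,-0.1,0,1],[-0.09,0.01,-0.12,0,1]]'; python3 -m handwheel '[[0,0,0,0,1],[0,0,0,0,1]]'; python3 look.py 11; python3 - <<'E'
from h import *
p=shot("side");save(p,"s11.png");p=shot("scene");save(p,"c11.png")
a=cv2.imread("pics/s11.png")[160:300,220:420];b=cv2.imread("pics/c11.png")[150:290,220:420]
cv2.imwrite("pics/z11.png",np.vstack([cv2.resize(a,None,fx=3,fy=2.1),cv2.resize(b,None,fx=3,fy=2.1)]))
E
```

```text
time: 18.77
eef_pos: [503.1, -46.8, 86.3]
eef_rot: [0.682, 0.731, -0.003, 0.003]
force: [-1.6, -16.9, -3.2]
finger_gap: -0.001
time: 19.4
eef_pos: [520.9, -132.6, 210.2]
eef_rot: [0.683, 0.73, 0.002, 0.002]
force: [0.6, -0.2, -0.4]
finger_gap: 0.002
time: 19.65
eef_pos: [517.9, -130.9, 205.3]
eef_rot: [0.683, 0.73, -0.0, -0.001]
force: [0.7, 0.1, -0.0]
finger_gap: -0.003
[ 517.5 -130.5  204.8] [-0.2  0.6 -0.7] 19.7
```

View pics/w11.png

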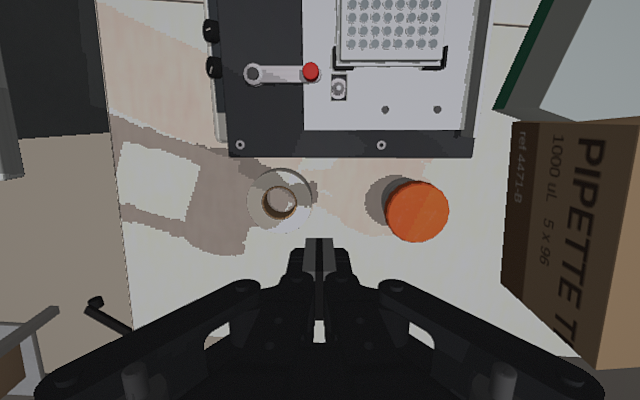

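View pics/z11.png

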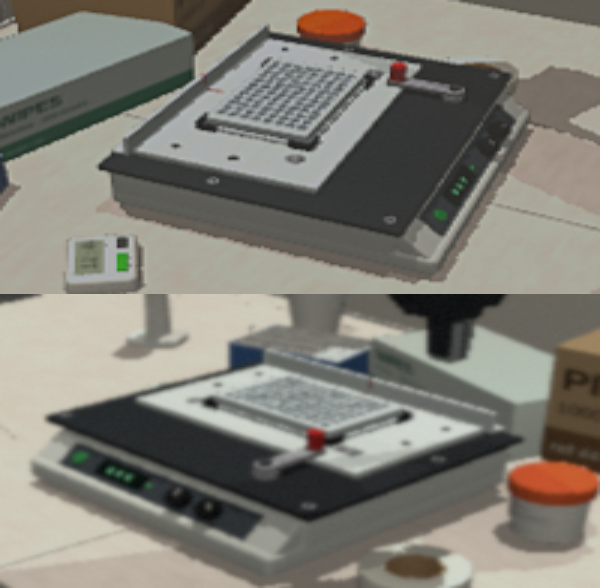

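Latch over the front edge, pins through both holes, red lines aligned. A last numeric check, then hand in.

```bash
python3 - <<'E'
from h import *
import pickle
np.set_printoptions(precision=2,suppress=True)
p=pickle.load(open("wl.pkl","rb"))
O=np.array([562.5,43]);c,sn=np.cos(.065),np.sin(.065);Rm=np.array([[c,-sn],[sn,c]])
sh=lambda w:Rm.T@(np.array(w)[:2]-O)
k=sh(onz(p,(311,71),100.5));v=sh(onz(p,(254,74),82));print("knob",k,"piv",v,"angle",2.1+np.arctan2(k[1]-v[1],k[0]-v[0]))
for xy in [(-62,-100),(62,-100),(0,-100),(55,-80)]:
    w=O+Rm@np.array(xy);d=dep(p,proj(p,[w[0],w[1],74]));print(xy,d)
ps=shot("side")
for xy in [(-62,100),(-62,0),(62,100),(0,100)]:
    w=O+Rm@np.array(xy);d=dep(ps,proj(ps,[w[0],w[1],74]));print(xy,d)
print(ctrl.state()["force"]); 
E
python3 -c "
from plant import ctrl;print(ctrl.hand_in())"
```

```text
knob [-62.1  -69.07] piv [-109.05  -68.91] angle 2.096556649123865
(-62, -100) [507.14 -60.82  74.69]
(62, -100) [630.44 -52.8   74.99]
(0, -100) [568.78 -56.81  75.09]
(55, -80) [622.49 -33.28  74.23]
(-62, 100) [494.36 138.27  73.51]
(-62, 0) [500.29  39.84  74.73]
(62, 100) [617.71 147.05  74.24]
(0, 100) [555.4  143.84  75.06]
[-0.08  0.71  0.44]
the job is handed in; nothing more can be done
None
```

The carrier is seated over both pins and the latch is fully round over its front edge. The job is handed in, about 20 s into the 56 s allowed.

**What I did:**
- I pushed the front edge about 18 mm back until the carrier stopped against the back stop.
- I then pushed the left edge right. It dropped when it had moved about 14 mm; the camera estimate had been about 17 mm.
- Once it was flat, I pushed the latch knob round in two strokes until it met its end stop. The side force reached about 17 N there.

**Last checks:**
- **Flatness:** The carrier's top reads z = 73.5 to 75.1 mm at all eight points checked, against 74 mm for lying flat.
- **Pins and alignment:** Pictures taken after the drop show the pins in the holes and the carrier in line with the stop.
- **Latch:** Its measured angle is 2.10, which is the end stop.
- **Surroundings:** The timer, tape roll and specimen pot still stood clear in the last pictures. I didn't measure their positions, but I kept clear of them.
- **Robot:** It was clear of everything, and the wrist force had returned to zero within noise.

**One reading to note:** during the front push I kept pressing after the carrier was already at the stop, up to about 27 N sideways with 24 N upward on the fingertips. That is below the limits, and I saw no harm from it.

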